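# Hold a cemented lens in the curing box

## Robot

A 6-joint arm with a two-finger parallel gripper is mounted at the origin on the work surface. World frame = base frame: x ahead of the robot, y to its left, z up, the work surface at z = 0. Lengths are in m, angles in degrees, forces in N, time in s.
With the tool pointing down it reaches from about 0.375 to 0.9 m from the base axis. Payload 3.1 kg.
Tool frame: the origin (TCP) lies midway between the tips of the shut fingers; the grasp point (between the pads) lies bot.hold_point_z behind it (bot.hold_point_z is the distance from the TCP to the grasp point, in m); z points along the fingers, y is the direction in which the jaws open and shut (so a half turn about z gives the same grasp; the last joint's range is limited). The gripper opens to 87 mm and grips with 3 to 60 N. Pads are 19 mm wide; open, the fingers measure 117 mm over their backs; the gripper's body (75 mm by 190 mm) begins 51 mm behind the grasp point.
Start: joints at [-10.227, 30.224, 82.088, -0, 67.689, -10.227], TCP at [0.625, 0, 0.223] pointing down, gripper open.
Joint ranges: [-176.69, 176.69], [-43.24, 126.21], [12.49, 139.97], [-82, 262], [0, 151.66], [-163.58, 163.58]. Speed limits (degrees/s): [159.86, 159.86, 180, 180, 180, 180].

## Interface

Orientations are given as a 3x3 rotation matrix whose columns are the frame's x, y, z axes.
In Python, from rig import bot, vision, order gives the robot as it stands. The module is installed in compiled form; this text tells all that it offers.
- The arm moves only by the tool move_arm, never from a script. Its argument "moves" is a list of rows, each an object of numbers: "hand": the finger opening in mm, from 0 to 87; "x", "y", "z": the shift along the tool's x, y, z in units of 25 mm (1.0 is 25 mm); "wx", "wy", "wz": the turn, a rotation vector about the tool's x, y, z in degrees. In form: [{"hand": .., "x": .., "y": .., "z": .., "wx": .., "wy": .., "wz": ..}, ...]. A call has 1 to 20 rows; each row shifts and turns the commanded pose from where the row before left it, along the tool's axes as they then stand; what a row does not reach is not made up. A row lasts 1/10 s, in which the tool goes at most 50 mm and 8.59 degrees, less where a joint would pass 70% of its speed; a pose out of reach is approached as far as the arm can. A call is refused whole if a number of a shift passes 1 or a number of a turn 8.59, either way. A call with a gripper value outside its range is refused whole. The fingers move at their own pace and stop on an object; the grip force is fixed at half the most. Time passes only in rows, so rows that do not move let the fingers close. It gives the time, the measured TCP pose, the force and the opening at its end, in the units of the state.
- bot.read_state(): the state, without advancing time (a new reading comes with each control period).
- vision.capture(name): name is "scene" or "side" or "wrist"; returns a dict with "image" (400x640x3 uint8, red, green, blue), "z_map" (400x640 float32, m along the optical axis (not along the pixel's ray), 0 where there is no reading), "fx", "fy", "cx", "cy" (pixels), "pose" (4x4, takes a point from camera to world coordinates); the wrist camera has in their place "hand_eye" (4x4, takes a point from camera to tool coordinates, whose origin is the TCP and whose axes are the flange's). Camera axes: x right, y down, z forward; pixel columns grow to the right and rows downward; lengths in m; the calibration is good to about 2 mm. A picture is of the moment at which its call begins: read the wrist's pose just before it.
- order.hand_in(): hands the job in, once; it reports no verdict.
The state is a dict: "time_s": time; "joint_positions": joint angles; "qvel": joint speeds; "tau": joint torques, N m; "position": TCP position; "tcp_rot": TCP orientation; "force": force on the tool from outside, world axes, zero at the start; "moment": the same for the moment, N m; "opening": opening from 0.0 (shut) to 1.0 (fully open).
Only numpy, scipy, OpenCV 4.12 (cv2) and the standard library are available. Lean on these libraries where they do the work, as an engineer would, in place of code of your own. Each camera call takes 0.05 s, during which the arm holds its last target.

## Task

The lens in the wide, tall walnut carrier has just been cemented and must be cured: slide the shutter on the grey curing box fully open by its knob, then lift that carrier from its stand, pass it upright, foot first, down through the slot in the box's lid, and hold it there with its lower 5 cm inside, so that the lens is wholly in the box, hanging clear of the floor and not pressed hard against the slot. The program finishes while the gripper is still holding the carrier still in the slot: do not let go. Leave the two other carriers and everything else on the bench where they are.

Things in the scene. Friction and masses are not known exactly. Their poses are not given: they have to be found in the camera images.
- lens_carrier_mid (a point): The lens carrier: upright flat walnut paddle, 12 mm thick (x), 50 mm wide (y), 125 mm tall (z up), about 0.11 kg, the only carrier both wide and tall, with a brass-rimmed round lens (27 mm across, centre 30 mm above the foot) and thin spring-clip leaves near the top. Loose, foot down in one of three equal grey stands; which one varies. This point is its centre, 62.5 mm above its foot.
- lens_carrier_foot (a point): Middle of the lens carrier's underside; axes as for lens_carrier_mid. The lowest 10 mm are bevelled to 6 x 42 mm at the foot. The fixed stands measure 70 (x) x 90 (y) x 24 mm, with a socket 16 mm deep: the foot stands in it 8 mm above the bench, and 109 mm of the carrier stands out above.
- slot_mouth (a point): Centre of the slot in the curing box's lid, on the lid's top face, 120 mm above the bench. z up, x across the slot, y along it. The slot is 16 mm (x) by 54 mm (y), so the carrier has 2 mm of play on every side; the lid is 8 mm thick, the box's inner floor 112 mm below the lid's top.
- curing_box: Grey curing box fixed on the bench, 140 mm (x) by 220 mm (y) by 120 mm tall, amber windows on its two long sides; origin under its centre. The slot centre lies 50 mm from the centre towards -y.
- shutter (a joint): Brass shutter sliding on the lid, a 4 mm plate 84 mm wide that covers the slot at the start. Value in m: 0 shut, 0.082 at its stop; starts at 0 to 0.012. It slides along +y of slot_mouth with about 1.2 N of friction and stays where it is left. The slot is wholly clear above 0.066.
- shutter_knob (a point): The shutter's upright knurled brass knob, 19 mm across (22 mm at its foot), 30 mm tall above the shutter plate. This point is on its axis, 20 mm above the plate and 24 mm above the lid; it moves with the shutter. Axes as for slot_mouth. With the shutter shut it lies 55 mm along +y from the slot's centre.
- narrow_carrier_mid (a point): Another walnut carrier, not to be disturbed: 12 x 30 x 125 mm, no lens, loose in another of the stands. Centre, 62.5 mm above its foot.
- short_carrier_mid (a point): Another walnut carrier, not to be disturbed: 12 x 50 x 75 mm, no lens, loose in the third stand. Centre, 37.5 mm above its foot.
- lens_barrel: Bystander: upright brass lens barrel, 48 mm across, 80 mm tall, with a knurled side knob; origin under its centre.
- ebony_hood: Bystander: cracked black ebony hood lying open side up, 80 x 130 x 50 mm; origin under its centre.
- loupe: Bystander: steel loupe, 38 mm across, 30 mm tall; origin under its centre.
- prism: Bystander: amber glass prism, 32 x 40 x 27 mm; origin under its centre.
- screwdriver: Bystander: screwdriver lying flat, 150 mm long along its x; origin under its middle.
- brush: Bystander: brush lying flat, 160 mm long along its x; origin under its middle.
There are look-alikes about, which are no part of the job. What is shaped like the part that bears lens_carrier_mid but turquoise is not meant.

How it is judged (in metres and radians):
On the way, in this order (a step that is already met when the one before it is completed fails the run):
1. the shutter is slid clear of the slot (value of joint shutter above 0.066 m), for 0.2 s.
2. the lens carrier is lifted out of its stand (height (world z) of lens_carrier_foot above 0.05 m and contact force between lens_carrier and the fingers above 0.5 N), for 0.2 s.
At the end, for the whole second after the job is handed in: The gripper still holds the lens carrier (over 1 N), upright within 0.15 rad and still (under 20 mm/s), foot 40 to 65 mm below the lid top, within 8 mm (across) and 10 mm (along) of the slot centre, pressing on the box with under 10 N; the shutter open beyond 66 mm (z of lens_carrier_foot in the frame of slot_mouth between -0.065 and -0.04 m and x of lens_carrier_foot in the frame of slot_mouth between -0.008 and 0.008 m and y of lens_carrier_foot in the frame of slot_mouth between -0.01 and 0.01 m and angle between lens_carrier_mid's own z axis and vertical below 0.15 rad and contact force between lens_carrier and the fingers above 1 N and contact force between lens_carrier and curing_box below 10 N and linear speed of lens_carrier below 0.02 m/s and value of joint shutter above 0.066 m); the arm keeps its last pose, push and grip.
It fails at once if another carrier or a bystander is moved by more than 30 mm (distance of any of narrow_carrier_mid, short_carrier_mid, lens_barrel, ebony_hood, loupe, prism, screwdriver, brush from where it was at the start of the episode above 0.03 m).
It also fails if it takes over 59 s, if anything falls off the work surface, if the arm or the gripper's body presses on something with over 40 N, if the wrist force passes 120 N, or if a joint passes its speed limit or range.

## Working session

There is one attempt and no reset: what is moved stays moved. The work goes in short steps, Python scripts to look and compute and a tool call to move; the robot and the scene stay as the last step left them, time stands still between calls to the robot, and variables do not carry over. Pictures are saved under pics/ and viewed, and the job is handed in when it is done.

Besides the shell and the picture viewer there is one more tool, called after "Call:" as a command line: name --argument value ..., lists and objects as JSON in quotes. move_arm: Moves the arm, as the interface text tells. Its arguments: {"type":"object","properties":{"moves":{"type":"array"}},"required":["moves"]}

```bash
mkdir -p pics
python3 - <<'E'
from rig import bot,vision
import cv2,numpy as np
s=bot.read_state();print({k:np.round(v,3).tolist() for k,v in s.items()},bot.hold_point_z)
for n in("scene","side","wrist"):
    c=vision.capture(n);cv2.imwrite(f"pics/a_{n}.png",c["image"][:,:,::-1]);np.savez(f"a_{n}.npz",**c)
    print(n,c["fx"],c["fy"],c["cx"],c["cy"],np.round(c.get("pose",c.get("hand_eye")),3).tolist())
E
```

```text
{'time_s': 0.0, 'joint_positions': [-10.227, 30.279, 82.157, -0.002, 67.688, -10.229], 'qvel': [-0.058, 0.055, 0.079, 0.066, 0.178, -0.044], 'tau': [-0.001, -44.005, -17.659, 0.063, 0.058, -0.0], 'position': [0.624, 0.0, 0.222], 'tcp_rot': [[-0.0, 1.0, -0.002], [1.0, 0.0, 0.0], [0.0, -0.002, -1.0]], 'force': [0.639, -0.349, 0.609], 'moment': [-0.041, 0.009, 0.017], 'opening': 1.003} 0.0187
scene 489.83551976573426 489.83551976573426 320.2191793469302 202.55365251850242 [[0.481, 0.615, -0.625, 1.275], [0.876, -0.33, 0.351, -0.504], [0.01, -0.716, -0.698, 0.88], [0.0, 0.0, 0.0, 1.0]]
side 495.1427294201423 495.1427294201423 317.2345936702749 197.20096785934118 [[0.929, -0.285, 0.237, 0.336], [-0.371, -0.704, 0.606, -0.754], [-0.006, -0.651, -0.759, 0.922], [0.0, 0.0, 0.0, 1.0]]
wrist 299.19850553402574 299.19850553402574 318.91463305935133 201.19565821244674 [[0.0, -0.964, -0.266, 0.073], [1.0, 0.0, 0.0, 0.001], [-0.0, -0.266, 0.964, -0.163], [0.0, 0.0, 0.0, 1.0]]
```

View pics/a_scene.png

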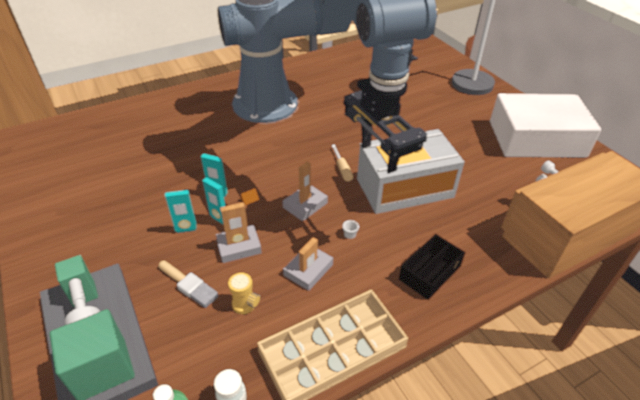

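View pics/a_side.png

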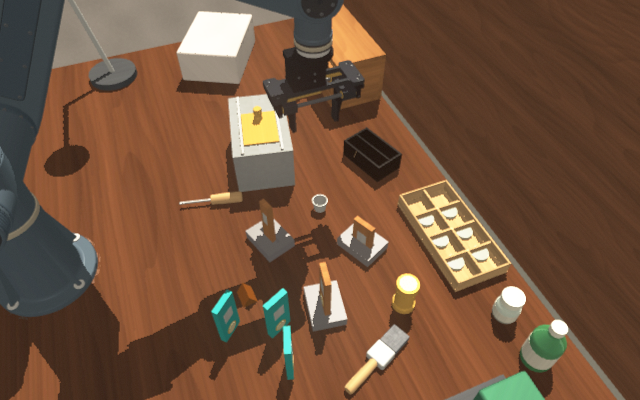

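View pics/a_wrist.png

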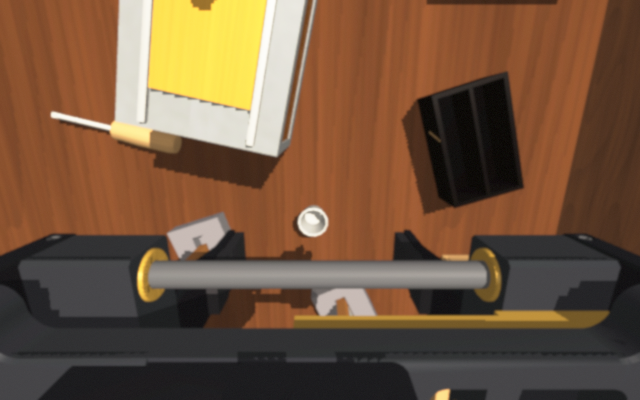

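The target carrier stands at about (236,222) in scene and (325,283) in side. The narrow one is at (305,182) and the short one at (309,253) in scene. The box has its yellow shutter and knob at side (257,120). Next I'll measure these from depth.

```bash
cat > h.py <<'E'
import numpy as np,cv2
def cloud(c,pose=None):
    P=c["pose"] if pose is None else pose
    z=c["z_map"];v,u=np.mgrid[:z.shape[0],:z.shape[1]]
    p=np.stack([(u-c["cx"])/c["fx"]*z,(v-c["cy"])/c["fy"]*z,z],-1)
    w=p@P[:3,:3].T+P[:3,3]; w[z==0]=np.nan
    return w
def rect(xy):
    r=cv2.minAreaRect((xy*1000).astype(np.float32));return np.round(r[0],1),np.round(r[1],1),round(r[2],2)
E
python3 - <<'E'
from h import *
for n in("scene","side"):
    c=dict(np.load(f"a_{n}.npz"));w=cloud(c);hsv=cv2.cvtColor(c["image"],cv2.COLOR_RGB2HSV)
    box=dict(scene=(355,120,470,215),side=(222,85,300,195))[n]
    m=np.zeros(w.shape[:2],bool);m[box[1]:box[3],box[0]:box[2]]=1
    H,S,V=[hsv[...,i].astype(int) for i in range(3)]
    top=m&(abs(w[...,2]-0.12)<0.012)
    print(n,"top",rect(w[top][:,:2]),np.median(w[top][:,2]))
    yel=m&(H>18)&(H<35)&(S>120)&(V>120)
    pl=yel&(abs(w[...,2]-.124)<.006);print("plate",pl.sum(),rect(w[pl][:,:2]),np.median(w[pl][:,2]))
    kn=m&(w[...,2]>.135)&(w[...,2]<.158)&(S>100);print("knob",kn.sum(),np.median(w[kn],0) if kn.any() else 0, rect(w[kn][:,:2]) if kn.any() else 0)
    # walnut carriers
    br=(H>5)&(H<20)&(S>120)&(w[...,2]>.03)&(w[...,2]<.15)&(w[...,1]<0.05)&(w[...,0]>.3)&(w[...,0]<.8)
    k,l,st,_=cv2.connectedComponentsWithStats(br.astype(np.uint8))
    for i in range(1,k):
        if st[i,4]>60:
            q=w[l==i];print(st[i],q[:,2].max().round(4),rect(q[:,:2]))
E
```

```text
scene top (array([544.3, 163.5]), array([222.7, 145.4]), 77.57) 0.12083102846444604
plate 267 (array([549.2, 133.8]), array([125. ,  61.3]), 57.3) 0.12450947212113816
knob 0 0 0
[299 161  12  40 321] 0.1377 (array([ 477.1, -100.9]), array([16.3, 32.9]), 15.69)
[221 203  27  40 573] 0.1365 (array([ 529.5, -302.5]), array([50.1, 17.1]), 79.37)
[299 238  19  32 295] 0.0874 (array([ 664.7, -190.9]), array([15.1, 52.4]), 24.43)
[230 289  25  18 185] 0.0775 (array([ 698.9, -358.8]), array([48.3, 14.1]), 53.97)
side top (array([542.5, 162.9]), array([227.5, 140.3]), 77.49) 0.12096311587794589
plate 947 (array([536.8, 142. ]), array([114.3,  82.7]), 77.6) 0.12372365985997635
knob 75 [0.54358093 0.17091383 0.15038085] (array([544.3, 173.7]), array([20. , 18.6]), 76.35)
[359 157  26  16  88] 0.0492 (array([772. ,   4.6]), array([20.3, 74.5]), 29.45)
[259 199  16  41 339] 0.1359 (array([ 475.5, -101.5]), array([14.5, 34.1]), 17.68)
[353 216  23  30 334] 0.0867 (array([ 663., -191.]), array([14.6, 51.9]), 25.75)
[413 217  35  50  74] 0.0377 (array([ 795.4, -252.9]), array([144.8,   5.4]), 88.72)
[320 262  11  51 370] 0.1362 (array([ 526.2, -303.7]), array([53. , 12.7]), 80.56)
[395 284  25  22 242] 0.082 (array([ 672.5, -364.3]), array([21.3, 44.6]), 51.67)
```

Run:
```python
import cv2
a=cv2.imread("pics/a_scene.png")[150:280,150:350];b=cv2.imread("pics/a_side.png")[190:340,210:400]
cv2.imwrite("pics/b1.png",cv2.resize(a,None,fx=4,fy=4,interpolation=2));cv2.imwrite("pics/b2.png",cv2.resize(b,None,fx=4,fy=4,interpolation=2))
```

```text
(no output)
```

View pics/b1.png

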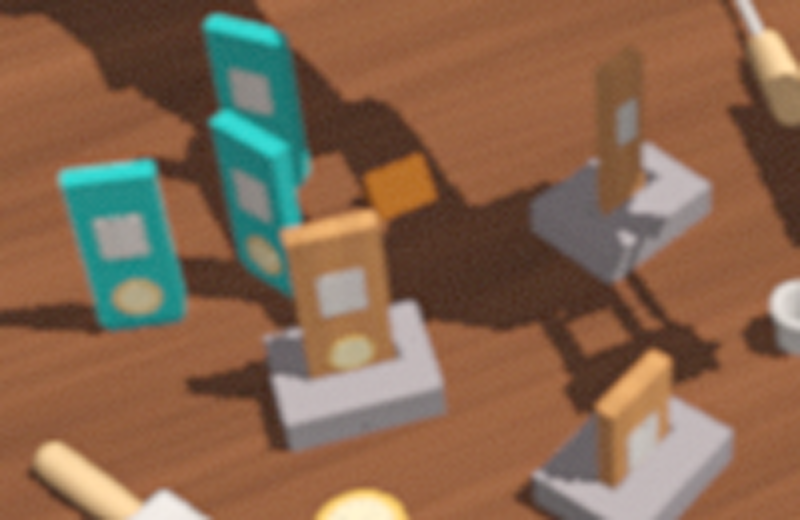

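View pics/b2.png

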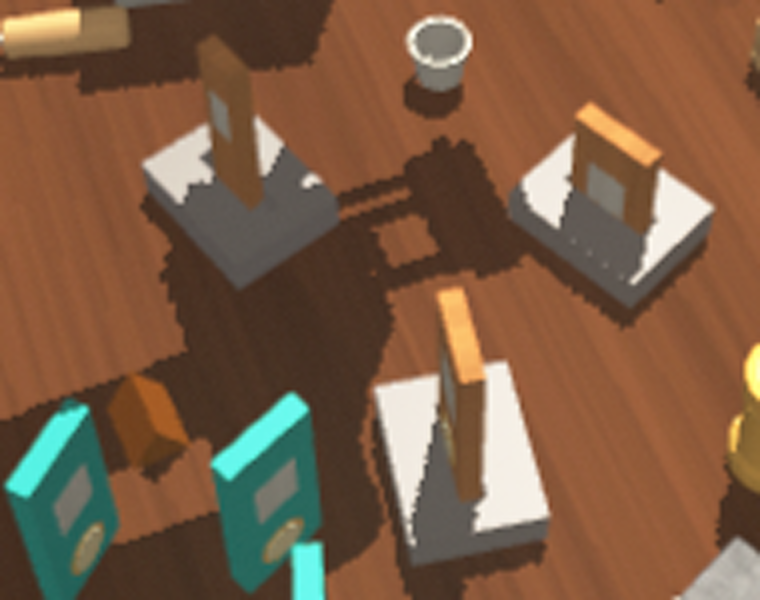

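Call:
move_arm --moves '[{"hand": 60, "x": 0.99, "y": -0.46}, {"hand": 60, "x": 0.99, "y": -0.46}, {"hand": 60, "x": 0.99, "y": -0.46}, {"hand": 60, "x": 0.99, "y": -0.46}, {"hand": 60, "x": 0.99, "y": -0.46}, {"hand": 60, "x": 0.99, "y": -0.46}, {"hand": 60, "x": 0.99, "y": -0.46}, {"hand": 60, "wz": 6.25}, {"hand": 60, "wz": 6.25}, {"hand": 60}]'

```text
schema error: expected keys hand, x, y, z, wx, wy, wz
```

Run:
```python
from rig import bot,vision
from h import *
s=bot.read_state();c=vision.capture("wrist");cv2.imwrite("pics/c_w.png",c["image"][:,:,::-1])
T=np.eye(4);T[:3,:3]=s["tcp_rot"];T[:3,3]=s["position"]
w=cloud(c,T@c["hand_eye"]);print(s["position"],s["force"],np.array(s["tcp_rot"]).round(3).tolist())
t=(abs(w[...,2]-.12)<.008);print(rect(w[t][:,:2]))
k=(w[...,2]>.132)&(w[...,2]<.158)&(abs(w[...,0]-.544)<.03)&(abs(w[...,1]-.1735)<.03)
print(k.sum(),rect(w[k][:,:2]) if k.any() else 0)
k=(w[...,2]>.149)&k
print(k.sum(),rect(w[k][:,:2]) if k.any() else 0)
for n in("scene","side"):
    cv2.imwrite(f"pics/c_{n}.png",vision.capture(n)["image"][:,:,::-1])
```

```text
[6.24459985e-01 1.07410677e-04 2.21808198e-01] [-0.18090456  0.20869894 -0.55286792] [[0.0, 1.0, -0.002], [1.0, -0.0, 0.0], [0.0, -0.002, -1.0]]
(array([531.4, 117.1]), array([125.6, 141.5]), 77.73)
0 0
0 0
```

View pics/c_w.png

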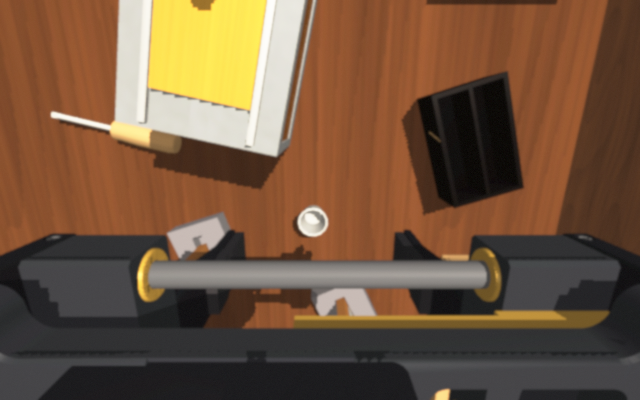

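View pics/c_side.png

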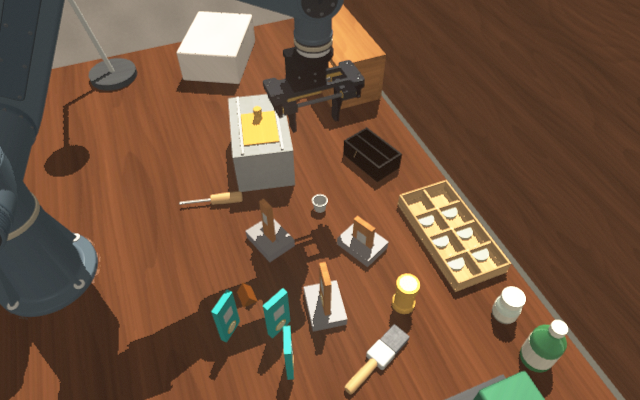

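The call was refused because every key is needed, so the arm hasn't moved. The wrist view puts the box centre at (0.5415, 0.163), which agrees with the other views.

Call:
move_arm --moves '[{"hand": 60, "x": 0.99, "y": -0.46, "z": 0, "wx": 0, "wy": 0, "wz": 0}, {"hand": 60, "x": 0.99, "y": -0.46, "z": 0, "wx": 0, "wy": 0, "wz": 0}, {"hand": 60, "x": 0.99, "y": -0.46, "z": 0, "wx": 0, "wy": 0, "wz": 0}, {"hand": 60, "x": 0.99, "y": -0.46, "z": 0, "wx": 0, "wy": 0, "wz": 0}, {"hand": 60, "x": 0.99, "y": -0.46, "z": 0, "wx": 0, "wy": 0, "wz": 0}, {"hand": 60, "x": 0.99, "y": -0.46, "z": 0, "wx": 0, "wy": 0, "wz": 0}, {"hand": 60, "x": 0.99, "y": -0.46, "z": 0, "wx": 0, "wy": 0, "wz": 0}, {"hand": 60, "x": 0, "y": 0, "z": 0, "wx": 0, "wy": 0, "wz": 6.25}, {"hand": 60, "x": 0, "y": 0, "z": 0, "wx": 0, "wy": 0, "wz": 6.25}, {"hand": 60, "x": 0, "y": 0, "z": 0, "wx": 0, "wy": 0, "wz": 0}]'

```text
time_s: 1.3
position: [0.5443, 0.1736, 0.2226]
tcp_rot: [[0.216, 0.976, 0.0], [0.976, -0.216, 0.0], [0.0, 0.0, -1.0]]
force: [-0.2, -0.0, -0.2]
opening: 0.686
```

Run:
```python
from rig import bot,vision
from h import *
s=bot.read_state();print(s["position"],s["force"],np.array(s["tcp_rot"]).round(3).tolist())
for n in("scene","side"):
    c=vision.capture(n)
    cv2.imwrite(f"pics/d_{n}.png",c["image"][:,:,::-1])
    w=cloud(c)
    hsv=cv2.cvtColor(c["image"],cv2.COLOR_RGB2HSV)
    k=(w[...,2]>.130)&(w[...,2]<.158)&(abs(w[...,0]-.544)<.025)&(abs(w[...,1]-.1735)<.025)&(hsv[...,1]>100)&(hsv[...,2]>60)
    print(k.sum(),rect(w[k][:,:2]) if k.any() else 0)
```

```text
[0.54431526 0.17364873 0.22260275] [-0.17157802 -0.01242549 -0.21563108] [[0.216, 0.976, 0.0], [0.976, -0.216, 0.0], [0.0, 0.0, -1.0]]
81 (array([549.6, 175.2]), array([18.8, 19.2]), 77.92)
87 (array([543.9, 173.6]), array([17.4, 19.7]), 16.49)
```

View pics/d_side.png

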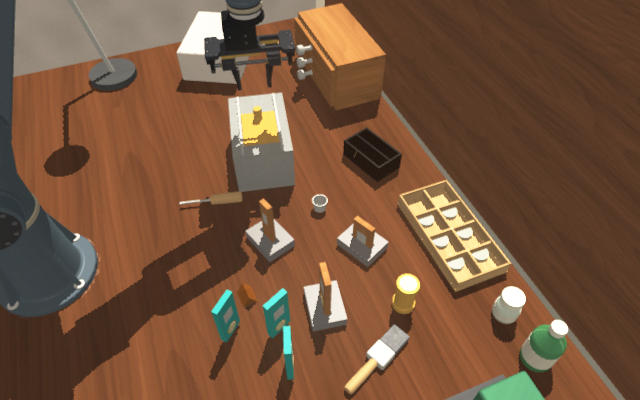

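View pics/d_scene.png

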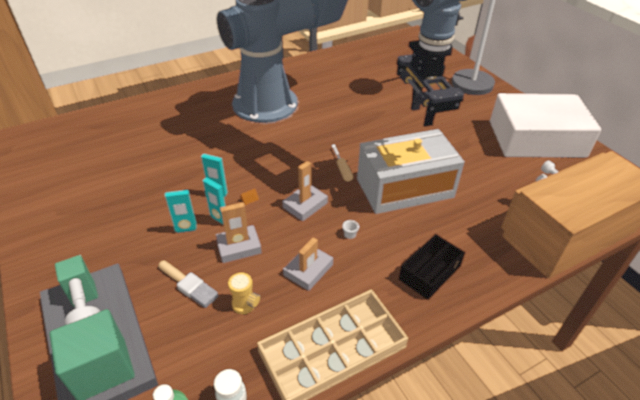

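The gripper is above the knob, which shows at side (257,113) and scene (418,146). Next I descend, grip it and drag it along +u.

Call:
move_arm --moves '[{"hand": 45, "x": 0, "y": 0.04, "z": 0.6, "wx": 0, "wy": 0, "wz": 0}, {"hand": 45, "x": 0, "y": 0, "z": 0.6, "wx": 0, "wy": 0, "wz": 0}, {"hand": 45, "x": 0, "y": 0, "z": 0.6, "wx": 0, "wy": 0, "wz": 0}, {"hand": 45, "x": 0, "y": 0, "z": 0.6, "wx": 0, "wy": 0, "wz": 0}, {"hand": 45, "x": 0, "y": 0, "z": 0.6, "wx": 0, "wy": 0, "wz": 0}, {"hand": 45, "x": 0, "y": 0, "z": 0.6, "wx": 0, "wy": 0, "wz": 0}, {"hand": 10, "x": 0, "y": 0, "z": 0, "wx": 0, "wy": 0, "wz": 0}, {"hand": 10, "x": 0, "y": 0, "z": 0, "wx": 0, "wy": 0, "wz": 0}, {"hand": 10, "x": 0, "y": 0, "z": 0, "wx": 0, "wy": 0, "wz": 0}, {"hand": 10, "x": 0, "y": 0, "z": 0, "wx": 0, "wy": 0, "wz": 0}, {"hand": 10, "x": 0, "y": 0, "z": 0, "wx": 0, "wy": 0, "wz": 0}, {"hand": 10, "x": 0, "y": 0, "z": 0, "wx": 0, "wy": 0, "wz": 0}]'

```text
time_s: 2.6
position: [0.544, 0.1735, 0.1333]
tcp_rot: [[0.216, 0.976, -0.002], [0.976, -0.216, 0.001], [-0.0, -0.002, -1.0]]
force: [-5.6, 0.4, 6.3]
opening: 0.21
```

Call:
move_arm --moves '[{"hand": 10, "x": 0.38, "y": -0.04, "z": 0, "wx": 0, "wy": 0, "wz": 0}, {"hand": 10, "x": 0.38, "y": 0, "z": 0, "wx": 0, "wy": 0, "wz": 0}, {"hand": 10, "x": 0.38, "y": 0, "z": 0, "wx": 0, "wy": 0, "wz": 0}, {"hand": 10, "x": 0.38, "y": 0, "z": 0, "wx": 0, "wy": 0, "wz": 0}, {"hand": 10, "x": 0.38, "y": 0, "z": 0, "wx": 0, "wy": 0, "wz": 0}, {"hand": 10, "x": 0.38, "y": 0, "z": 0, "wx": 0, "wy": 0, "wz": 0}, {"hand": 10, "x": 0.38, "y": 0, "z": 0, "wx": 0, "wy": 0, "wz": 0}, {"hand": 10, "x": 0.38, "y": 0, "z": 0, "wx": 0, "wy": 0, "wz": 0}, {"hand": 10, "x": 0, "y": 0, "z": 0, "wx": 0, "wy": 0, "wz": 0}, {"hand": 10, "x": 0, "y": 0, "z": 0, "wx": 0, "wy": 0, "wz": 0}]'

```text
time_s: 3.6
position: [0.5596, 0.2452, 0.1333]
tcp_rot: [[0.214, 0.977, -0.003], [0.977, -0.214, -0.006], [-0.006, -0.002, -1.0]]
force: [-5.6, -6.9, 8.9]
opening: 0.206
```

Call:
move_arm --moves '[{"hand": 10, "x": 0.15, "y": 0, "z": 0, "wx": 0, "wy": 0, "wz": 0}, {"hand": 10, "x": 0, "y": 0, "z": 0, "wx": 0, "wy": 0, "wz": 0}, {"hand": 10, "x": 0, "y": 0, "z": 0, "wx": 0, "wy": 0, "wz": 0}]'

```text
time_s: 3.9
position: [0.5596, 0.2453, 0.1332]
tcp_rot: [[0.213, 0.977, -0.006], [0.977, -0.214, -0.012], [-0.013, -0.003, -1.0]]
force: [-6.7, -16.1, 11.3]
opening: 0.204
```

The shutter is at its stop: the reaction rose to 16 N with no more travel. I'll ease off, release, rise and look at the slot.

Call:
move_arm --moves '[{"hand": 10, "x": -0.2, "y": 0, "z": 0, "wx": 0, "wy": 0, "wz": 0}, {"hand": 45, "x": 0, "y": 0, "z": 0, "wx": 0, "wy": 0, "wz": 0}, {"hand": 45, "x": 0, "y": 0, "z": 0, "wx": 0, "wy": 0, "wz": 0}, {"hand": 45, "x": 0, "y": 0, "z": 0, "wx": 0, "wy": 0, "wz": 0}, {"hand": 45, "x": 0, "y": 0, "z": -0.8, "wx": 0, "wy": 0, "wz": 0}, {"hand": 60, "x": 0, "y": 0, "z": -1, "wx": 0, "wy": 0, "wz": 0}, {"hand": 60, "x": 0, "y": 0, "z": -1, "wx": 0, "wy": 0, "wz": 0}, {"hand": 60, "x": -1, "y": 0, "z": -1, "wx": 0, "wy": 0, "wz": 0}, {"hand": 60, "x": -1, "y": 0, "z": -1, "wx": 0, "wy": 0, "wz": 0}, {"hand": 60, "x": -1, "y": 0, "z": 0, "wx": 0, "wy": 0, "wz": 0}, {"hand": 60, "x": -1, "y": 0, "z": 0, "wx": 0, "wy": 0, "wz": 0}, {"hand": 60, "x": -1, "y": 0, "z": 0, "wx": 0, "wy": 0, "wz": 0}, {"hand": 60, "x": -1, "y": 0, "z": 0, "wx": 0, "wy": 0, "wz": 0}, {"hand": 60, "x": -1, "y": 0, "z": 0, "wx": 0, "wy": 0, "wz": 0}, {"hand": 60, "x": -1, "y": 0, "z": 0, "wx": 0, "wy": 0, "wz": 0}, {"hand": 60, "x": -1, "y": 0, "z": 0, "wx": 0, "wy": 0, "wz": 0}, {"hand": 60, "x": 0, "y": 0, "z": 0, "wx": 0, "wy": 0, "wz": 0}, {"hand": 60, "x": 0, "y": 0, "z": 0, "wx": 0, "wy": 0, "wz": 0}]'

```text
time_s: 5.7
position: [0.5125, 0.0266, 0.2526]
tcp_rot: [[0.217, 0.976, 0.001], [0.976, -0.217, 0.0], [0.001, 0.001, -1.0]]
force: [-0.1, 0.4, 0.4]
opening: 0.687
```

```bash
cat > look.py <<'E'
from rig import bot,vision
from h import *
import sys
t=sys.argv[1]
s=bot.read_state();T=np.eye(4);T[:3,:3]=s["tcp_rot"];T[:3,3]=s["position"]
for n in("wrist","scene","side"):
    c=vision.capture(n)
    if n=="wrist": c["pose"]=T@c["hand_eye"]
    cv2.imwrite(f"pics/{t}_{n}.png",c["image"][:,:,::-1]);np.savez(f"{t}_{n}.npz",**c)
s=bot.read_state();print(s["time_s"],s["position"],np.array(s["tcp_rot"]).round(4).tolist(),s["force"],s["opening"])
E
python3 look.py e
```

```text
5.85 [0.51231617 0.02752453 0.25251191] [[0.2153, 0.9765, 0.0004], [0.9765, -0.2153, 0.0003], [0.0004, 0.0003, -1.0]] [-0.08720054  0.35575176  0.05931048] 0.6888076067304116
```

View pics/e_wrist.png

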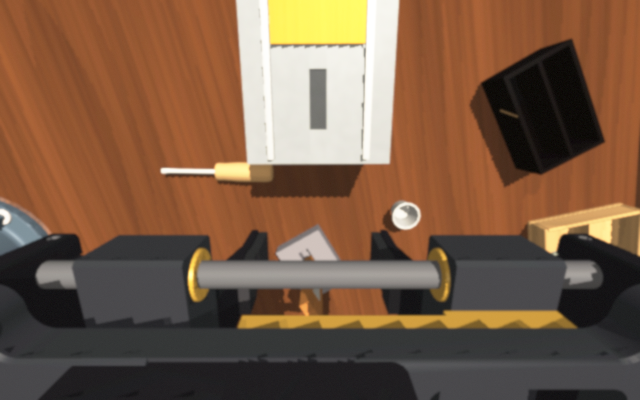

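View pics/e_side.png

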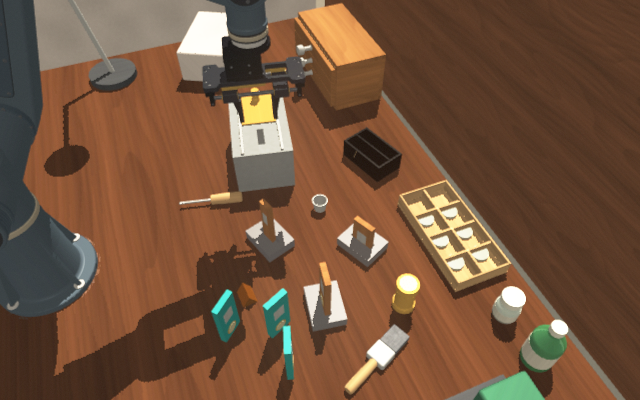

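View pics/e_scene.png

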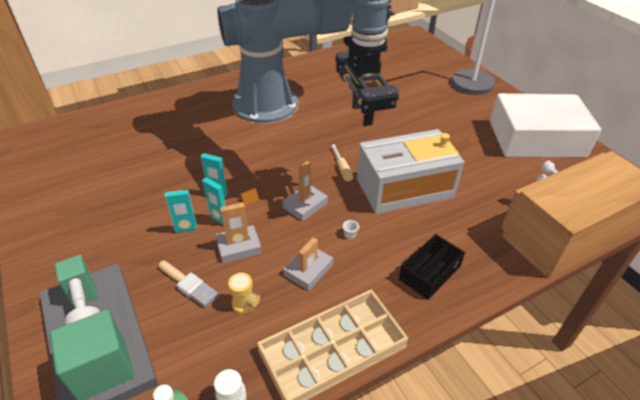

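The slot is uncovered and shows at wrist (318,98), side (261,136) and scene (392,155). I'll cast its outline onto z = 0.12.

```bash
cat >> h.py <<'E'
def ray(c,uv,z):
    uv=np.atleast_2d(uv).astype(float);P=c["pose"]
    d=np.c_[(uv[:,0]-c["cx"])/c["fx"],(uv[:,1]-c["cy"])/c["fy"],np.ones(len(uv))]@P[:3,:3].T
    t=(z-P[2,3])/d[:,2];return (P[:3,3]+d*t[:,None])[:,:2]
E
cat > slot.py <<'E'
from h import *
import sys
t=sys.argv[1]
for n,b in(("wrist",(295,55,345,145)),("side",(250,122,272,150)),("scene",(375,145,412,165))):
    c=dict(np.load(f"{t}_{n}.npz"));g=cv2.cvtColor(c["image"],cv2.COLOR_RGB2GRAY)
    r=cv2.resize(g[b[1]:b[3],b[0]:b[2]],None,fx=4,fy=4,interpolation=cv2.INTER_CUBIC)
    th,m=cv2.threshold(r,0,255,cv2.THRESH_BINARY_INV+cv2.THRESH_OTSU)
    k=max(cv2.findContours(m,0,cv2.CHAIN_APPROX_NONE)[0],key=cv2.contourArea).reshape(-1,2)
    uv=(k+.5)/4-.5+[b[0],b[1]]
    print(n,th,uv.min(0),uv.max(0),rect(ray(c,uv,.12)))
E
python3 slot.py e
python3 - <<'E'
from h import *
c=dict(np.load("e_wrist.npz"));w=cloud(c)
t=(abs(w[...,2]-.12)<.006);print(rect(w[t][:,:2]),np.median(w[t][:,2]))
E
```

```text
wrist 178.0 [309.125  68.375] [325.875 128.875] (array([531.5, 114.8]), array([53.8, 15.6]), 77.82)
side 173.0 [256.125 128.625] [264.625 144.125] (array([531.5, 115.2]), array([54.3, 16.4]), 77.57)
scene 175.0 [381.875 152.125] [402.625 158.875] (array([532.1, 115.2]), array([54.3, 15.8]), 77.44)
(array([515.3,  41.9]), array([313. , 140.5]), 77.7) 0.12114114098970424
```

Three views agree on the slot: (0.5317, 0.1151), long axis at 77.6°, 54x16 mm. Next I look at the carrier from above.

Call:
move_arm --moves '[{"hand": 60, "x": -0.98, "y": 0.21, "z": 0, "wx": 0, "wy": 0, "wz": 0}, {"hand": 60, "x": -0.98, "y": 0.21, "z": 0, "wx": 0, "wy": 0, "wz": 0}, {"hand": 60, "x": -0.98, "y": 0.21, "z": 0, "wx": 0, "wy": 0, "wz": 0}, {"hand": 60, "x": -0.98, "y": 0.21, "z": 0, "wx": 0, "wy": 0, "wz": 0}, {"hand": 60, "x": -0.98, "y": 0.21, "z": 0, "wx": 0, "wy": 0, "wz": 0}, {"hand": 60, "x": -0.98, "y": 0.21, "z": 0, "wx": 0, "wy": 0, "wz": 0}, {"hand": 60, "x": -0.98, "y": 0.21, "z": 0, "wx": 0, "wy": 0, "wz": 0}, {"hand": 60, "x": -0.98, "y": 0.21, "z": 0, "wx": 0, "wy": 0, "wz": 0}, {"hand": 60, "x": -0.98, "y": 0.21, "z": 0, "wx": 0, "wy": 0, "wz": 0}, {"hand": 60, "x": -0.98, "y": 0.21, "z": 0, "wx": 0, "wy": 0, "wz": 0}, {"hand": 60, "x": -0.98, "y": 0.21, "z": 0, "wx": 0, "wy": 0, "wz": 0}, {"hand": 60, "x": -0.98, "y": 0.21, "z": 0, "wx": 0, "wy": 0, "wz": 0}, {"hand": 60, "x": -0.98, "y": 0.21, "z": 0, "wx": 0, "wy": 0, "wz": 0}, {"hand": 60, "x": -0.98, "y": 0.21, "z": 0, "wx": 0, "wy": 0, "wz": 0}, {"hand": 60, "x": -0.98, "y": 0.21, "z": 0, "wx": 0, "wy": 0, "wz": 0}, {"hand": 60, "x": -0.98, "y": 0.21, "z": 0, "wx": 0, "wy": 0, "wz": 0}, {"hand": 60, "x": -0.98, "y": 0.21, "z": 0, "wx": 0, "wy": 0, "wz": -2.4}, {"hand": 60, "x": 0, "y": 0, "z": 0, "wx": 0, "wy": 0, "wz": 0}, {"hand": 60, "x": 0, "y": 0, "z": 0, "wx": 0, "wy": 0, "wz": 0}]'

```text
time_s: 7.75
position: [0.5094, -0.3986, 0.252]
tcp_rot: [[0.176, 0.984, -0.0], [0.984, -0.176, 0.001], [0.001, -0.001, -1.0]]
force: [-0.9, 0.3, 0.3]
opening: 0.686
```

```bash
python3 look.py f
python3 - <<'E'
import cv2
a=cv2.imread("pics/f_wrist.png");cv2.imwrite("pics/f_w2.png",cv2.resize(a[0:240,180:460],None,fx=2.5,fy=2.5,interpolation=2))
E
```

```text
7.9 [ 0.50930113 -0.39771057  0.25241304] [[0.174, 0.9847, -0.0004], [0.9847, -0.174, 0.001], [0.0009, -0.0006, -1.0]] [-0.59817664  0.39543023  0.04778835] 0.6883163195172027
```

View pics/f_w2.png

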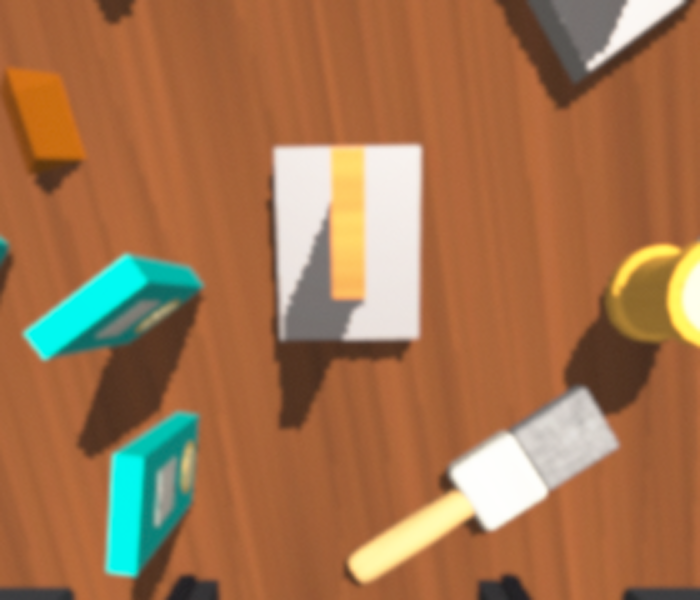

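View pics/f_wrist.png

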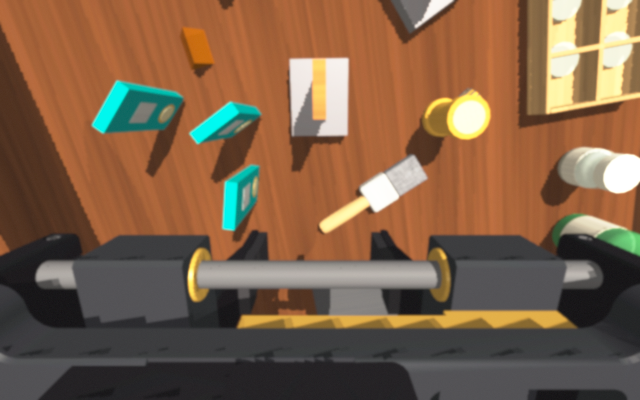

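The carrier's top shows at wrist (319,89), centred on its stand. Next I measure it on z = 0.133.

Run:
```python
from h import *
c=dict(np.load("f_wrist.npz"));w=cloud(c);b=(305,50,333,130)
hs=cv2.cvtColor(c["image"],cv2.COLOR_RGB2HSV)
sub=cv2.resize(hs[b[1]:b[3],b[0]:b[2],1],None,fx=4,fy=4,interpolation=2)
th,m=cv2.threshold(sub,110,255,0)
# remove background wood: keep bright
v=cv2.resize(hs[b[1]:b[3],b[0]:b[2],2],None,fx=4,fy=4,interpolation=2);m[v<190]=0
k=max(cv2.findContours(m,0,1)[0],key=cv2.contourArea).reshape(-1,2);uv=(k+.5)/4-.5+[b[0],b[1]]
print(uv.min(0),uv.max(0),rect(ray(c,uv,.133)))
t=(w[...,2]>.12)&(w[...,2]<.15)&(abs(w[...,0]-.527)<.04)&(abs(w[...,1]+.303)<.05)
print(rect(w[t][:,:2]),np.median(w[t][:,2]))
s=(abs(w[...,2]-.024)<.006)&(abs(w[...,0]-.527)<.08)&(abs(w[...,1]+.303)<.08)
print("stand",rect(w[s][:,:2]))
for n in("scene","side"):
    d=dict(np.load(f"f_{n}.npz"));W=cloud(d);h=cv2.cvtColor(d["image"],cv2.COLOR_RGB2HSV)
    t=(W[...,2]>.128)&(W[...,2]<.145)&(abs(W[...,0]-.527)<.04)&(abs(W[...,1]+.303)<.05)&(h[...,1]>100)
    print(n,t.sum(),rect(W[t][:,:2]))
    s=(abs(W[...,2]-.024)<.006)&(abs(W[...,0]-.527)<.07)&(abs(W[...,1]+.303)<.08)&(h[...,1]<60)
    print("stand",rect(W[s][:,:2]))
R=c["pose"]
for n in("scene","side"):
    d=dict(np.load(f"f_{n}.npz"));u0=dict(scene=(215,195,255,255),side=(310,255,345,310))[n]
    cv2.imwrite(f"pics/f2_{n}.png",cv2.resize(d["image"][u0[1]:u0[3],u0[0]:u0[2],::-1],None,fx=9,fy=9,interpolation=2))
```

```text
[311.375  56.625] [325.875 119.375] (array([ 526.8, -301.8]), array([52.2, 12.5]), 79.92)
(array([ 526.5, -302.9]), array([49.2, 11.7]), 80.21) 0.1337873441735919
stand (array([ 505.4, -298.9]), array([ 89.2, 112.6]), 79.94)
scene 131 (array([ 527.3, -302.1]), array([49.4, 16.4]), 79.59)
stand (array([ 528.6, -302.2]), array([90.3, 73.4]), 80.21)
side 87 (array([ 525.7, -308.8]), array([39.8, 11.9]), 80.19)
stand (array([ 526.6, -303.7]), array([90.5, 70.1]), 80.78)
```

View pics/f2_scene.png

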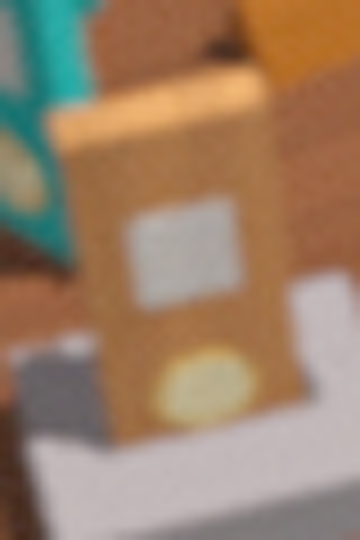

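View pics/f2_side.png

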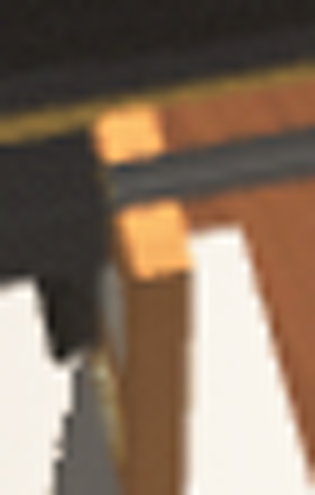

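The carrier centre is (0.5266, -0.3025), wide axis at 80°, top at z = 0.133. I'll grip its rigid 50 mm edges to stay off the spring leaves, so the tool turns 90°.

Call:
move_arm --moves '[{"hand": 75, "x": 0.97, "y": 0, "z": 0, "wx": 0, "wy": 0, "wz": 0}, {"hand": 75, "x": 0.97, "y": 0, "z": 0, "wx": 0, "wy": 0, "wz": 0}, {"hand": 75, "x": 0.97, "y": 0, "z": 0, "wx": 0, "wy": 0, "wz": 0}, {"hand": 75, "x": 0.97, "y": 0, "z": 0, "wx": 0, "wy": 0, "wz": 0}, {"hand": 75, "x": 0, "y": 0, "z": 0, "wx": 0, "wy": 0, "wz": 8.5}, {"hand": 75, "x": 0, "y": 0, "z": 0, "wx": 0, "wy": 0, "wz": 8.5}, {"hand": 75, "x": 0, "y": 0, "z": 0, "wx": 0, "wy": 0, "wz": 8.5}, {"hand": 75, "x": 0, "y": 0, "z": 0, "wx": 0, "wy": 0, "wz": 8.5}, {"hand": 75, "x": 0, "y": 0, "z": 0, "wx": 0, "wy": 0, "wz": 8.5}, {"hand": 75, "x": 0, "y": 0, "z": 0, "wx": 0, "wy": 0, "wz": 8.5}, {"hand": 75, "x": 0, "y": 0, "z": 0, "wx": 0, "wy": 0, "wz": 8.5}, {"hand": 75, "x": 0, "y": 0, "z": 0, "wx": 0, "wy": 0, "wz": 8.5}, {"hand": 75, "x": 0, "y": 0, "z": 0, "wx": 0, "wy": 0, "wz": 8.5}, {"hand": 75, "x": 0, "y": 0, "z": 0, "wx": 0, "wy": 0, "wz": 8.5}, {"hand": 75, "x": 0, "y": 0, "z": 0, "wx": 0, "wy": 0, "wz": 5}, {"hand": 75, "x": 0, "y": 0, "z": 0, "wx": 0, "wy": 0, "wz": 0}, {"hand": 75, "x": 0, "y": 0, "z": 0, "wx": 0, "wy": 0, "wz": 0}, {"hand": 75, "x": 0, "y": 0, "z": 0, "wx": 0, "wy": 0, "wz": 0}]'

```text
time_s: 9.7
position: [0.526, -0.3033, 0.2526]
tcp_rot: [[0.985, -0.173, -0.0], [-0.173, -0.985, 0.0], [-0.0, -0.0, -1.0]]
force: [-0.4, 0.1, -0.6]
opening: 0.861
```

Call:
move_arm --moves '[{"hand": 75, "x": 0.02, "y": -0.03, "z": 0.95, "wx": 0, "wy": 0, "wz": 0}, {"hand": 75, "x": 0, "y": 0, "z": 0.95, "wx": 0, "wy": 0, "wz": 0}, {"hand": 75, "x": 0, "y": 0, "z": 0.95, "wx": 0, "wy": 0, "wz": 0}, {"hand": 75, "x": 0, "y": 0, "z": 0.95, "wx": 0, "wy": 0, "wz": 0}, {"hand": 75, "x": 0, "y": 0, "z": 0.95, "wx": 0, "wy": 0, "wz": 0}, {"hand": 75, "x": 0, "y": 0, "z": 0.95, "wx": 0, "wy": 0, "wz": 0}, {"hand": 75, "x": 0, "y": 0, "z": 0.95, "wx": 0, "wy": 0, "wz": 0}, {"hand": 75, "x": 0, "y": 0, "z": 0, "wx": 0, "wy": 0, "wz": 0}, {"hand": 75, "x": 0, "y": 0, "z": 0, "wx": 0, "wy": 0, "wz": 0}]'

```text
time_s: 10.6
position: [0.5266, -0.3032, 0.0863]
tcp_rot: [[0.985, -0.175, -0.0], [-0.175, -0.985, 0.0], [-0.0, -0.0, -1.0]]
force: [0.7, -0.1, -0.0]
opening: 0.861
```

```bash
python3 look.py g
python3 - <<'E'
import cv2
for n,u in(("scene",(180,150,300,270)),("side",(250,200,390,340))):
    a=cv2.imread(f"pics/g_{n}.png");cv2.imwrite(f"pics/g2_{n}.png",cv2.resize(a[u[1]:u[3],u[0]:u[2]],None,fx=4,fy=4,interpolation=2))
E
```

```text
10.75 [ 0.52755044 -0.30394891  0.08790524] [[0.9845, -0.1751, 0.0024], [-0.1751, -0.9845, -0.002], [0.0027, 0.0016, -1.0]] [ 0.0729719   0.15430382 -0.12267777] 0.8600622916337523
```

View pics/g2_scene.png

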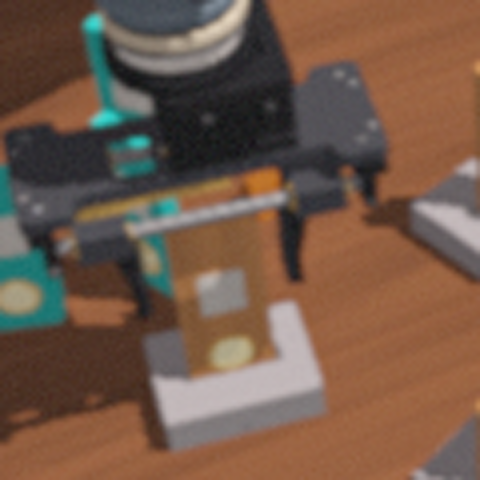

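View pics/g2_side.png

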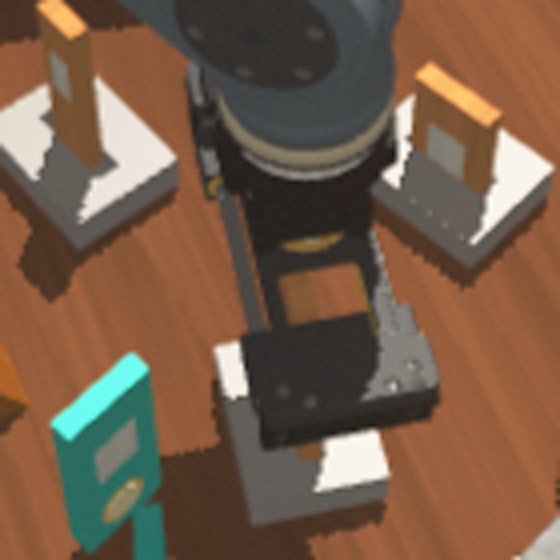

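The fingers straddle the carrier's edges. I'll close, check, then lift.

Call:
move_arm --moves '[{"hand": 42, "x": 0, "y": 0, "z": 0, "wx": 0, "wy": 0, "wz": 0}, {"hand": 42, "x": 0, "y": 0, "z": 0, "wx": 0, "wy": 0, "wz": 0}, {"hand": 42, "x": 0, "y": 0, "z": 0, "wx": 0, "wy": 0, "wz": 0}, {"hand": 42, "x": 0, "y": 0, "z": 0, "wx": 0, "wy": 0, "wz": 0}, {"hand": 42, "x": 0, "y": 0, "z": 0, "wx": 0, "wy": 0, "wz": 0}, {"hand": 42, "x": 0, "y": 0, "z": 0, "wx": 0, "wy": 0, "wz": 0}]'

```text
time_s: 11.35
position: [0.5266, -0.3033, 0.0865]
tcp_rot: [[0.985, -0.175, 0.0], [-0.175, -0.985, -0.0], [0.0, 0.0, -1.0]]
force: [0.6, -0.2, 0.9]
opening: 0.576
```

Call:
move_arm --moves '[{"hand": 42, "x": 0, "y": 0, "z": -0.4, "wx": 0, "wy": 0, "wz": 0}, {"hand": 42, "x": 0, "y": 0, "z": -0.5, "wx": 0, "wy": 0, "wz": 0}, {"hand": 42, "x": 0, "y": 0, "z": -1, "wx": 0, "wy": 0, "wz": 0}, {"hand": 42, "x": 0, "y": 0, "z": -1, "wx": 0, "wy": 0, "wz": 0}, {"hand": 42, "x": 0, "y": 0, "z": -1, "wx": 0, "wy": 0, "wz": 0}, {"hand": 42, "x": 0, "y": 0, "z": -1, "wx": 0, "wy": 0, "wz": 0}, {"hand": 42, "x": 0, "y": 0, "z": -1, "wx": 0, "wy": 0, "wz": 0}, {"hand": 42, "x": 0, "y": 0, "z": -1, "wx": 0, "wy": 0, "wz": 0}, {"hand": 42, "x": 0, "y": 0, "z": 0, "wx": 0, "wy": 0, "wz": 0}, {"hand": 42, "x": 0, "y": 0, "z": 0, "wx": 0, "wy": 0, "wz": 0}]'

```text
time_s: 12.35
position: [0.5265, -0.3031, 0.2595]
tcp_rot: [[0.985, -0.175, 0.001], [-0.175, -0.985, -0.001], [0.001, 0.001, -1.0]]
force: [-0.2, 0.2, -1.1]
opening: 0.574
```

```bash
python3 look.py i
python3 - <<'E'
import cv2
for n,u in(("scene",(160,110,320,270)),("side",(230,180,390,340))):
    a=cv2.imread(f"pics/i_{n}.png");cv2.imwrite(f"pics/i2_{n}.png",cv2.resize(a[u[1]:u[3],u[0]:u[2]],None,fx=3.5,fy=3.5,interpolation=2))
E
```

```text
12.5 [ 0.52566919 -0.30245048  0.25721258] [[0.9845, -0.1754, -0.0026], [-0.1754, -0.9845, 0.0022], [-0.0029, -0.0017, -1.0]] [-0.448098    0.05636581 -1.06463518] 0.5736461573211735
```

View pics/i2_scene.png

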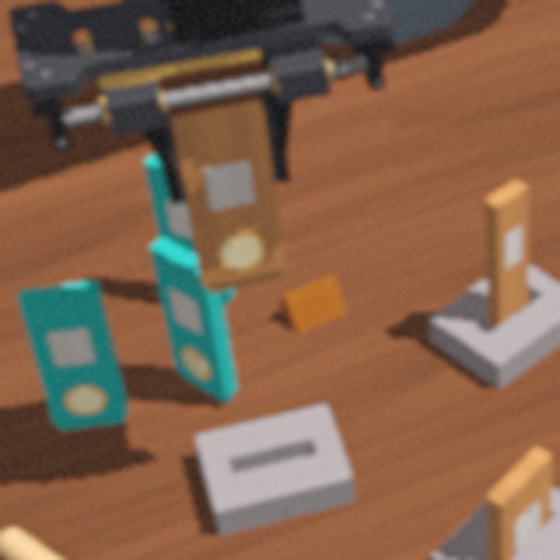

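View pics/i2_side.png

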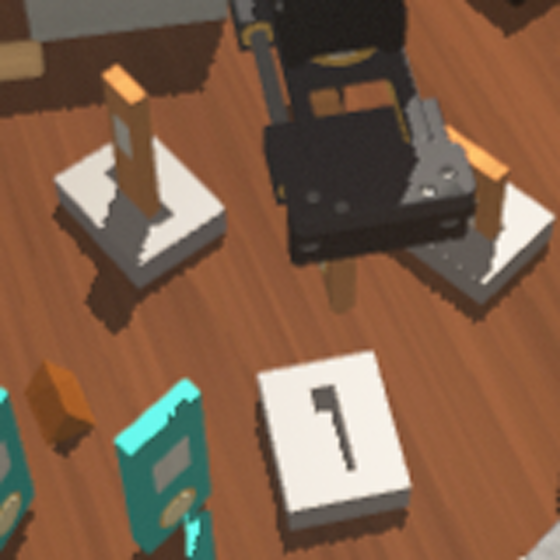

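View pics/i_wrist.png

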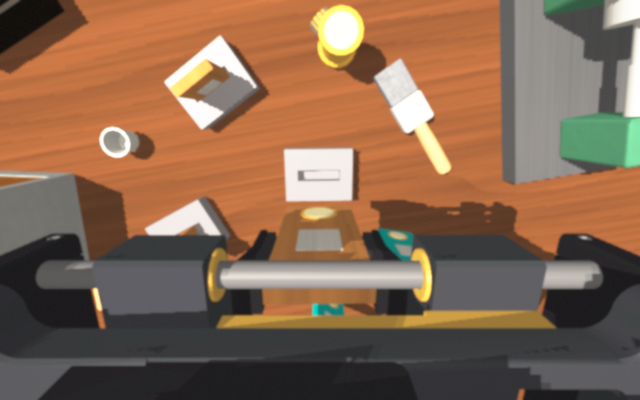

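The carrier is out of its stand and looks upright in scene (227,165) and wrist (318,240). I'll check its tilt with a plane fit to the face.

```bash
cat > tilt.py <<'E'
from h import *
import sys
t,x0,y0=sys.argv[1],float(sys.argv[2]),float(sys.argv[3]); zlo=float(sys.argv[4]);zhi=float(sys.argv[5])
for n in("wrist","scene"):
    c=dict(np.load(f"{t}_{n}.npz"));w=cloud(c);h=cv2.cvtColor(c["image"],cv2.COLOR_RGB2HSV)
    ux=np.array([.985,-.175]);uy=np.array([.175,.985]);d=w[...,:2]-[x0,y0]
    a=d@ux;b=d@uy
    m=(abs(b)<.019)&(a<.016)&(a>-.002)&(w[...,2]>zlo)&(w[...,2]<zhi)&(h[...,1]>90)&(h[...,0]<25)
    q=w[m];print(n,len(q))
    if len(q)<30: continue
    A=np.c_[b[m],w[...,2][m]-(zlo+zhi)/2,np.ones(len(q))]
    r=np.linalg.lstsq(A,a[m],rcond=None)[0];k=abs(A@r-a[m])<.003
    r=np.linalg.lstsq(A[k],a[m][k],rcond=None)[0]
    print("yaw err deg",np.degrees(-r[0]).round(2),"tilt dx/dz deg",np.degrees(r[1]).round(2),"face x at mid mm",r[2]*1000,"resid",np.std(A[k]@r-a[m][k])*1000,"b range all",[np.round(1e3*v,1) for v in (np.percentile(b[(abs(b)<.04)&(a<.016)&(a>-.004)&(w[...,2]>zlo)&(w[...,2]<zhi)&(h[...,1]>90)&(h[...,0]<25)],[1,99]))], "z",q[:,2].min(),q[:,2].max())
E
python3 tilt.py i .5265 -.303 .18 .30
```

```text
wrist 2261
yaw err deg 0.66 tilt dx/dz deg -0.13 face x at mid mm 6.157652615655958 resid 0.29499250885003386 b range all [np.float64(-24.8), np.float64(33.7)] z 0.19123718073068727 0.28927649435950153
scene 604
yaw err deg 0.85 tilt dx/dz deg 0.15 face x at mid mm 5.7027469705602245 resid 1.213344555738784 b range all [np.float64(-25.2), np.float64(34.6)] z 0.18025178451617896 0.29969516843560795
```

The tilt is about 0.1° and the carrier is centred on the TCP. I'll carry it over the slot.

Call:
move_arm --moves '[{"hand": 42, "x": -0.16, "y": -0.5, "z": 0, "wx": 0, "wy": 0, "wz": 0}, {"hand": 42, "x": -0.16, "y": -0.95, "z": 0, "wx": 0, "wy": 0, "wz": 0}, {"hand": 42, "x": -0.16, "y": -0.95, "z": 0, "wx": 0, "wy": 0, "wz": 0}, {"hand": 42, "x": -0.16, "y": -0.95, "z": 0, "wx": 0, "wy": 0, "wz": 0}, {"hand": 42, "x": -0.16, "y": -0.95, "z": 0, "wx": 0, "wy": 0, "wz": 0}, {"hand": 42, "x": -0.16, "y": -0.95, "z": 0, "wx": 0, "wy": 0, "wz": 0}, {"hand": 42, "x": -0.16, "y": -0.95, "z": 0, "wx": 0, "wy": 0, "wz": 0}, {"hand": 42, "x": -0.16, "y": -0.95, "z": 0, "wx": 0, "wy": 0, "wz": 0}, {"hand": 42, "x": -0.16, "y": -0.95, "z": 0, "wx": 0, "wy": 0, "wz": 0}, {"hand": 42, "x": -0.16, "y": -0.95, "z": 0, "wx": 0, "wy": 0, "wz": 0}, {"hand": 42, "x": -0.16, "y": -0.95, "z": 0, "wx": 0, "wy": 0, "wz": 0}, {"hand": 42, "x": -0.16, "y": -0.95, "z": 0, "wx": 0, "wy": 0, "wz": 0}, {"hand": 42, "x": -0.16, "y": -0.95, "z": 0, "wx": 0, "wy": 0, "wz": 0}, {"hand": 42, "x": -0.16, "y": -0.95, "z": 0, "wx": 0, "wy": 0, "wz": 0}, {"hand": 42, "x": -0.16, "y": -0.95, "z": 0, "wx": 0, "wy": 0, "wz": 0}, {"hand": 42, "x": -0.16, "y": -0.95, "z": 0, "wx": 0, "wy": 0, "wz": 0}, {"hand": 42, "x": -0.16, "y": -0.95, "z": 0, "wx": 0, "wy": 0, "wz": 0}, {"hand": 42, "x": 0, "y": -0.8, "z": 0, "wx": 0, "wy": 0, "wz": 2.7}, {"hand": 42, "x": 0, "y": 0, "z": 0, "wx": 0, "wy": 0, "wz": 0}, {"hand": 42, "x": 0, "y": 0, "z": 0, "wx": 0, "wy": 0, "wz": 0}]'

```text
time_s: 14.5
position: [0.5309, 0.1153, 0.2581]
tcp_rot: [[0.976, -0.219, -0.002], [-0.219, -0.976, -0.0], [-0.002, 0.001, -1.0]]
force: [-0.6, 0.6, -1.2]
opening: 0.572
```

```bash
python3 look.py j; sed -i 's/\[.985,-.175\]/[.9767,-.2147]/;s/\[.175,.985\]/[.2147,.9767]/' tilt.py; python3 tilt.py j .5317 .1151 .18 .30;python3 - <<'E'
import cv2
for n,u in(("scene",(330,60,490,220)),("side",(190,40,350,200))):
    a=cv2.imread(f"pics/j_{n}.png");cv2.imwrite(f"pics/j2_{n}.png",cv2.resize(a[u[1]:u[3],u[0]:u[2]],None,fx=3.5,fy=3.5,interpolation=2))
E
```

```text
14.65 [0.53155139 0.11411421 0.2584796 ] [[0.975, -0.222, -0.001], [-0.222, -0.975, -0.0003], [-0.0009, 0.0006, -1.0]] [-0.59512628 -0.2126746  -0.4249557 ] 0.5728805149829553
wrist 2233
yaw err deg 0.37 tilt dx/dz deg 0.04 face x at mid mm 5.29788184532875 resid 0.2853802953848131 b range all [np.float64(-25.2), np.float64(26.7)] z 0.19139265921468637 0.2879839125984188
scene 434
yaw err deg -0.04 tilt dx/dz deg 0.21 face x at mid mm 6.069447720812856 resid 1.401334516013209 b range all [np.float64(-32.9), np.float64(34.4)] z 0.18355020888795026 0.2999507986878367
```

View pics/j2_scene.png

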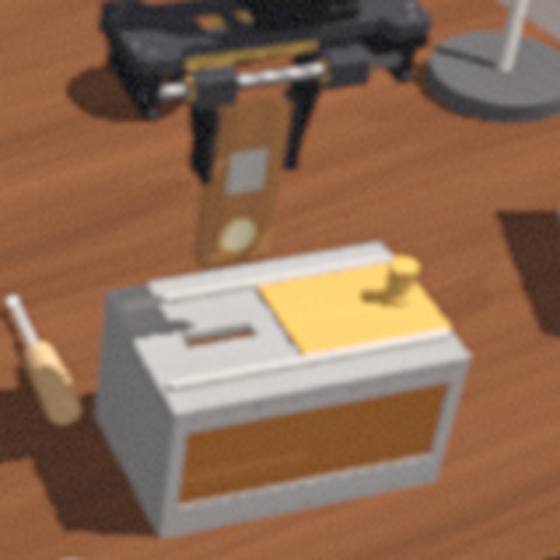

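View pics/j2_side.png

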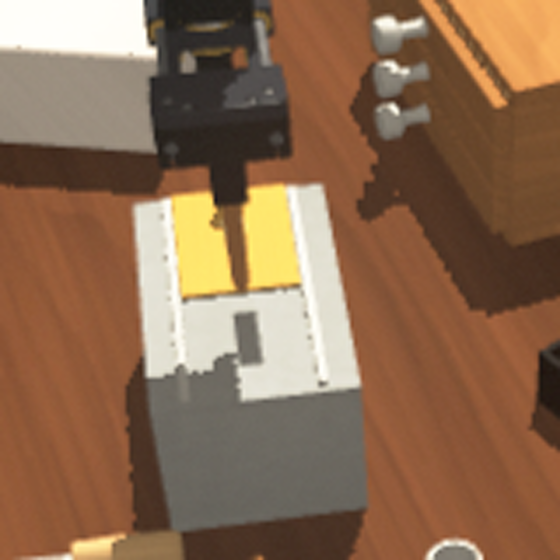

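View pics/j_wrist.png

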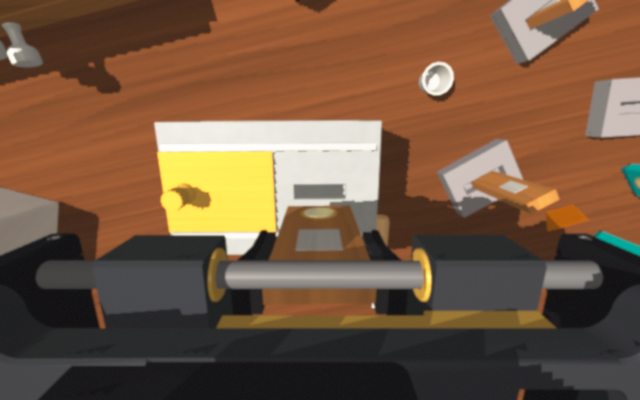

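The carrier hangs over the slot and its lens is in line with it (wrist column about 319 for both). I'll lower it to just above the lid and check again.

Call:
move_arm --moves '[{"hand": 42, "x": 0.01, "y": 0, "z": 0.5, "wx": 0, "wy": 0, "wz": 0}, {"hand": 42, "x": 0, "y": 0, "z": 0.5, "wx": 0, "wy": 0, "wz": 0}, {"hand": 42, "x": 0, "y": 0, "z": 0.5, "wx": 0, "wy": 0, "wz": 0}, {"hand": 42, "x": 0, "y": 0, "z": 0.5, "wx": 0, "wy": 0, "wz": 0}, {"hand": 42, "x": 0, "y": 0, "z": 0, "wx": 0, "wy": 0, "wz": 0}, {"hand": 42, "x": 0, "y": 0, "z": 0, "wx": 0, "wy": 0, "wz": 0}]'

```text
time_s: 15.25
position: [0.532, 0.1147, 0.2081]
tcp_rot: [[0.975, -0.222, -0.001], [-0.222, -0.975, 0.0], [-0.001, 0.0, -1.0]]
force: [-0.4, -1.0, -0.8]
opening: 0.571
```

```bash
python3 look.py k; python3 tilt.py k .5317 .1151 .13 .25;python3 - <<'E'
import cv2
for n,u in(("scene",(350,90,470,210)),("side",(210,80,310,180)),("wrist",(250,130,390,230))):
    a=cv2.imread(f"pics/k_{n}.png");cv2.imwrite(f"pics/k2_{n}.png",cv2.resize(a[u[1]:u[3],u[0]:u[2]],None,fx=5,fy=5,interpolation=2))
E
```

```text
15.4 [0.53277833 0.11483685 0.20932223] [[0.9752, -0.2214, 0.0014], [-0.2214, -0.9752, 0.0], [0.0014, -0.0003, -1.0]] [ 0.18132298 -0.38893886 -0.09021554] 0.5715573985239704
wrist 2266
yaw err deg 0.24 tilt dx/dz deg -0.01 face x at mid mm 6.469588113425817 resid 0.28788120884536433 b range all [np.float64(-24.9), np.float64(33.5)] z 0.1406465126736565 0.23864119581988255
scene 405
yaw err deg 0.52 tilt dx/dz deg -0.03 face x at mid mm 7.40975306728649 resid 1.3687191215751242 b range all [np.float64(-33.8), np.float64(34.1)] z 0.1314998899562989 0.24972609662876266
```

View pics/k2_scene.png

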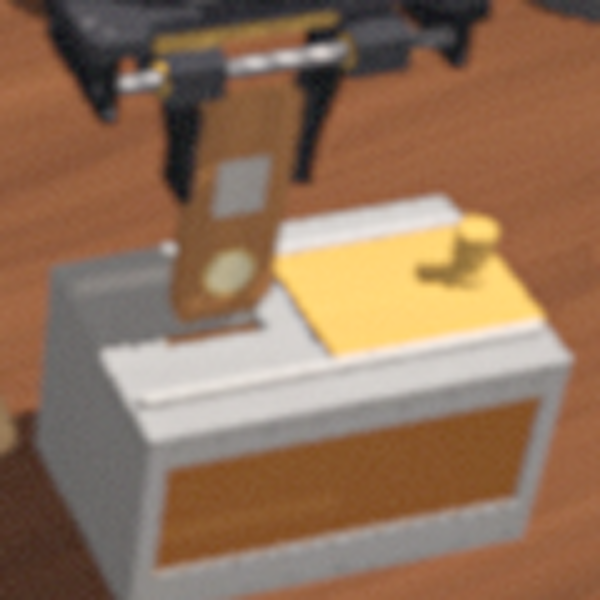

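View pics/k2_side.png

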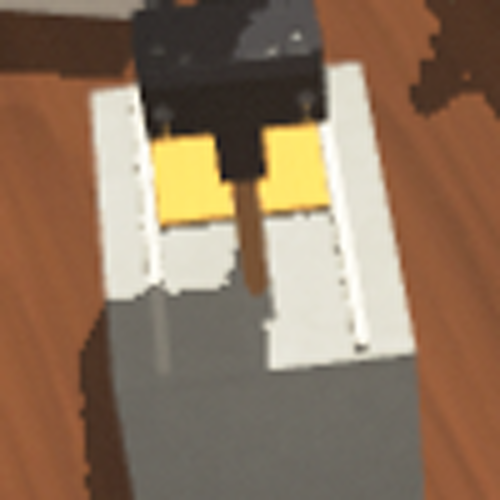

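View pics/k2_wrist.png

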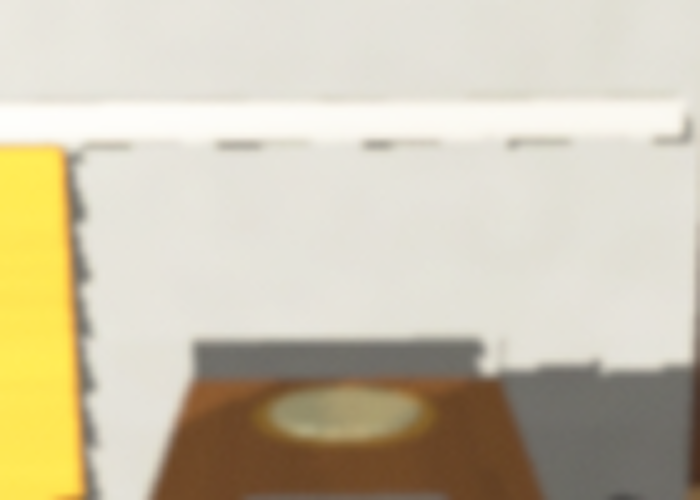

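```bash
python3 - <<'E'
from h import *
c=dict(np.load("k_wrist.npz"));w=cloud(c);h=cv2.cvtColor(c["image"],cv2.COLOR_RGB2HSV)
d=w[...,:2]-[.5317,.1151];a=d@[.9767,-.2147];b=d@[.2147,.9767];z=w[...,2]
for v in range(194,232,4):
    r=np.where((h[v,:,0]<25)&(h[v,:,1]>90)&(a[v]<.012)&(a[v]>-.002)&(abs(b[v])<.045)&(z[v]>.125))[0]
    if len(r): print("carrier row",v,r[0],r[-1],"b",(b[v,r[0]]*1e3).round(1),(b[v,r[-1]]*1e3).round(1),"z",z[v,r].mean().round(4),"a",(a[v,r].mean()*1e3).round(2))
g=cv2.cvtColor(c["image"],cv2.COLOR_RGB2GRAY)
for v in (199,200,201,202): print(v,g[v,284:360].tolist())
# slot ends on lid
for v in(200,202):
    print(ray(c,[[288.5,v],[346,v]],.12)-[.5317,.1151]@np.eye(2))
    print(((ray(c,[[288.5,v],[346,v],[350.5,v]],.12)-[.5317,.1151])@np.c_[[.9767,-.2147],[.2147,.9767]]*1e3).round(1))
E
python3 - <<'E'
import sys;sys.path.insert(0,'.')
E
python3 slot.py k 2>&1 | head -5
```

```text
carrier row 206 289 349 b 23.7 -24.1 z 0.1421 a 6.34
carrier row 210 287 350 b 24.3 -23.8 z 0.1534 a 6.51
carrier row 214 286 352 b 23.9 -24.2 z 0.1635 a 6.57
carrier row 218 285 353 b 23.6 -24.1 z 0.1724 a 6.51
carrier row 222 283 355 b 24.0 -24.3 z 0.1806 a 6.45
carrier row 226 282 356 b 23.7 -24.2 z 0.1883 a 6.43
carrier row 230 261 358 b 33.1 -24.4 z 0.1962 a 6.71
199 [224, 224, 222, 212, 176, 138, 122, 122, 121, 122, 122, 120, 120, 119, 120, 120, 120, 120, 116, 115, 116, 115, 115, 115, 114, 114, 114, 115, 115, 115, 115, 115, 115, 115, 116, 116, 115, 116, 114, 114, 114, 114, 114, 114, 114, 114, 114, 113, 112, 113, 113, 112, 113, 113, 112, 113, 112, 112, 113, 112, 114, 124, 154, 194, 215, 210, 206, 214, 221, 224, 224, 225, 225, 225, 225, 225]
200 [224, 224, 222, 211, 173, 131, 113, 110, 111, 111, 111, 111, 112, 110, 110, 111, 109, 109, 110, 110, 109, 109, 109, 109, 110, 109, 108, 110, 109, 110, 110, 110, 109, 111, 112, 111, 110, 110, 110, 110, 108, 109, 109, 109, 109, 109, 108, 109, 109, 108, 109, 108, 108, 108, 109, 108, 109, 110, 109, 110, 113, 125, 153, 193, 213, 211, 206, 214,
[... 627 characters left out ...]
09, 108, 109, 108, 109, 109, 109, 109, 108, 108, 108, 108, 108, 109, 109, 109, 107, 108, 109, 109, 111, 123, 155, 191, 213, 217, 207, 202, 209, 216, 219, 219, 219, 215, 205, 195, 191]
[[ 1.09685626e-02  2.43963707e-02]
 [-9.91339580e-05 -2.43557273e-02]]
[[  5.5  26.2]
 [  5.1 -23.8]
 [  5.1 -27.7]]
[[ 0.0092187   0.02484339]
 [-0.00186978 -0.02399888]]
[[  3.7  26.2]
 [  3.3 -23.8]
 [  3.3 -27.8]]
wrist 162.0 [294.625  54.625] [344.375 121.875] (array([625. ,  93.2]), array([40.3, 49.8]), 77.23)
side 164.0 [249.625 121.625] [271.375 149.375] (array([529.8, 119.9]), array([97.9, 53.1]), 67.89)
scene 159.0 [374.625 144.625] [405.375 158.625] (array([517. , 119.4]), array([82.6, 56. ]), 61.97)
```

Taking the lit inner end wall into account, the carrier is within about 0.6 mm of the slot along and across. I'll make a small trim and lower it gently.

Call:
move_arm --moves '[{"hand": 42, "x": -0.02, "y": 0.02, "z": 0.1, "wx": 0, "wy": 0, "wz": 0}, {"hand": 42, "x": 0, "y": 0, "z": 0.2, "wx": 0, "wy": 0, "wz": 0}, {"hand": 42, "x": 0, "y": 0, "z": 0.2, "wx": 0, "wy": 0, "wz": 0}, {"hand": 42, "x": 0, "y": 0, "z": 0.2, "wx": 0, "wy": 0, "wz": 0}, {"hand": 42, "x": 0, "y": 0, "z": 0.2, "wx": 0, "wy": 0, "wz": 0}, {"hand": 42, "x": 0, "y": 0, "z": 0.1, "wx": 0, "wy": 0, "wz": 0}, {"hand": 42, "x": 0, "y": 0, "z": 0, "wx": 0, "wy": 0, "wz": 0}]'

```text
time_s: 16.1
position: [0.5313, 0.1144, 0.1832]
tcp_rot: [[0.975, -0.222, -0.001], [-0.222, -0.975, -0.0], [-0.001, 0.0, -1.0]]
force: [-0.2, -0.9, -0.7]
opening: 0.576
```

No contact force with about 15 mm inside. Continuing.

Call:
move_arm --moves '[{"hand": 42, "x": 0, "y": 0, "z": 0.2, "wx": 0, "wy": 0, "wz": 0}, {"hand": 42, "x": 0, "y": 0, "z": 0.2, "wx": 0, "wy": 0, "wz": 0}, {"hand": 42, "x": 0, "y": 0, "z": 0.2, "wx": 0, "wy": 0, "wz": 0}, {"hand": 42, "x": 0, "y": 0, "z": 0.2, "wx": 0, "wy": 0, "wz": 0}, {"hand": 42, "x": 0, "y": 0, "z": 0.2, "wx": 0, "wy": 0, "wz": 0}, {"hand": 42, "x": 0, "y": 0, "z": 0.2, "wx": 0, "wy": 0, "wz": 0}, {"hand": 42, "x": 0, "y": 0, "z": 0.2, "wx": 0, "wy": 0, "wz": 0}, {"hand": 42, "x": 0, "y": 0, "z": 0, "wx": 0, "wy": 0, "wz": 0}, {"hand": 42, "x": 0, "y": 0, "z": 0, "wx": 0, "wy": 0, "wz": 0}, {"hand": 42, "x": 0, "y": 0, "z": 0, "wx": 0, "wy": 0, "wz": 0}]'

```text
time_s: 17.1
position: [0.5318, 0.1144, 0.149]
tcp_rot: [[0.975, -0.222, 0.001], [-0.222, -0.975, 0.0], [0.001, -0.0, -1.0]]
force: [-0.1, -1.1, -1.0]
opening: 0.57
```

```bash
python3 look.py l; python3 tilt.py l .5317 .1151 .125 .20;python3 - <<'E'
import cv2
for n,u in(("scene",(350,90,470,210)),("side",(210,80,310,180))):
    a=cv2.imread(f"pics/l_{n}.png");cv2.imwrite(f"pics/l2_{n}.png",cv2.resize(a[u[1]:u[3],u[0]:u[2]],None,fx=5,fy=5,interpolation=2))
E
```

```text
17.25 [0.5317968 0.1144329 0.1490664] [[0.9752, -0.2215, 0.0006], [-0.2215, -0.9752, 0.0], [0.0006, -0.0001, -1.0]] [-0.18864228  0.99251727 -0.52866005] 0.5700623078643653
wrist 2193
yaw err deg 0.16 tilt dx/dz deg -5.24 face x at mid mm 5.12854267724452 resid 1.8221890304491206 b range all [np.float64(-25.2), np.float64(33.6)] z 0.12502670914913175 0.19822368146405278
scene 254
yaw err deg -0.05 tilt dx/dz deg -0.18 face x at mid mm 6.877239261067745 resid 1.3649066601861333 b range all [np.float64(-27.7), np.float64(34.5)] z 0.12510881616409786 0.19902028125328763
```

View pics/l2_scene.png

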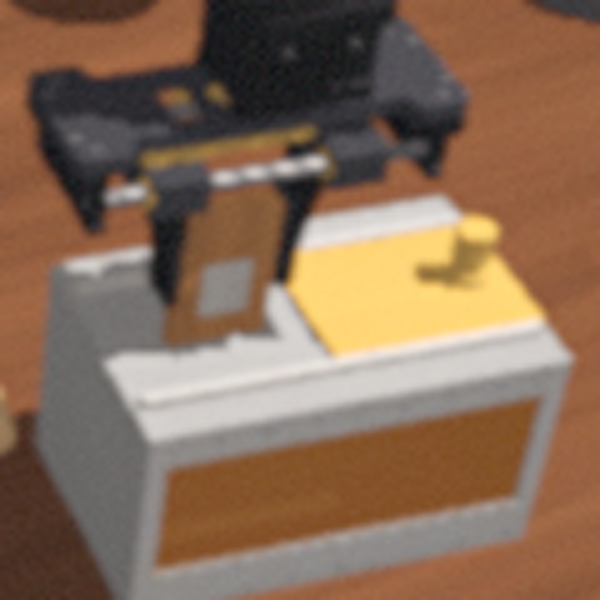

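View pics/l_side.png

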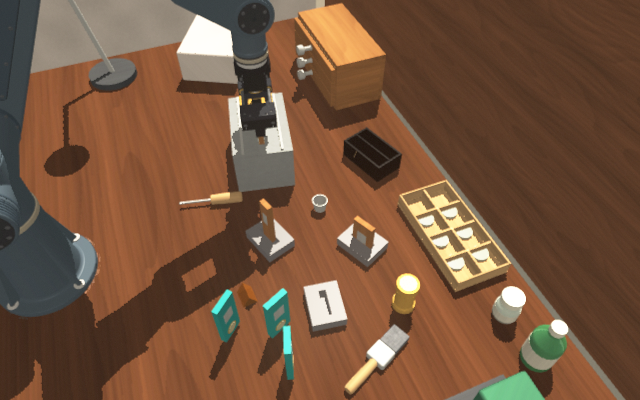

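View pics/l_wrist.png

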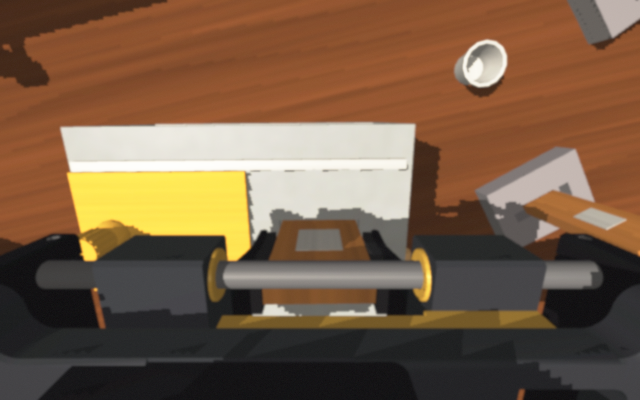

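```bash
python3 tilt.py l .5317 .1151 .128 .165
python3 - <<'E'
from rig import bot,order
from h import *
c=dict(np.load("l_wrist.npz"));w=cloud(c);d=w[...,:2]-[.5317,.1151];a=d@[.9767,-.2147];b=d@[.2147,.9767]
m=(abs(b)<.018)&(abs(a)<.005)&(w[...,2]>.17)&(w[...,2]<.215);print("top",m.sum(),np.percentile(w[m][:,2],[10,50,90]))
s=bot.read_state();print(s["position"],s["force"],np.abs(s["qvel"]).max())
E
```

```text
wrist 633
yaw err deg 0.28 tilt dx/dz deg -0.07 face x at mid mm 6.309914543516667 resid 0.2407658863387221 b range all [np.float64(-25.2), np.float64(24.5)] z 0.12800978987490388 0.16498212443488758
scene 63
yaw err deg -0.65 tilt dx/dz deg -1.05 face x at mid mm 6.861166381564948 resid 1.4123686876879917 b range all [np.float64(-27.6), np.float64(32.9)] z 0.12806861172180728 0.16393685593820828
top 1145 [0.19556428 0.19627873 0.19700073]
[0.5317968 0.1144329 0.1490664] [-0.18864228  0.99251727 -0.52866005] 0.11342332384511934
```

The carrier's top is at z = 0.196, so the foot is about 0.071, or 49 mm below the lid. It is upright, centred, still and nearly force-free, so I'm handing in.

Run:
```python
from rig import bot,order
print(order.hand_in()); s=bot.read_state();print(s["time_s"],s["position"],s["force"],s["opening"])
```

```text
the job is handed in; nothing more can be done
None
the job is handed in; nothing more can be done
```

I slid the shutter open to its stop, where the push rose to 16 N with no more travel. Then I lifted the walnut lens carrier by its edges, lowered it foot first into the slot, and handed the job in at about 17 s with the gripper still holding it. The hand-in gave no verdict.

Last checks before handing in:
- **Depth:** the carrier's top was at z ≈ 0.196 m, which puts the foot about 49 mm below the lid top.
- **Position:** it was within about 1 mm of the slot centre, both across and along.
- **Tilt:** the wrist camera's plane fit gave about 0.1°. My first wrist fit read 5°; its points scattered by 1.8 mm, so I took it as polluted by the gripper, and a narrower height band gave the 0.1°. The scene camera's fit over that band gave about 1°, but it had few points and was noisy.
- **Grip and force:** the opening was about 50 mm, matching the carrier's width, and the outside force on the tool was about 1 N.
- **Everything else:** in the last side picture, the other two carriers and the bystanders looked where they started. I judged this by eye and did not measure it.

The first move call was refused because I left out some keys, and nothing moved.

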